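# Unscrew the capsule jar

### The job

In the office coffee corner two glass jars of coffee capsules stand braced in the wooden stand; open the one that has the coffee scoop (not the stirring stick) lying in front of it. Unscrew its tight cap counter-clockwise, stop turning when the threads let go, then raise the cap straight up without lifting the jar out of its well, and finish while still holding the cap level, over the mouth and just above it (one to four centimetres between the cap's lower edge and the rim). Leave the other jar closed and everything else where it is.

Things in the scene. Friction and masses are not known exactly. Their poses are not given: they have to be found in the camera images.
- stand: Fixed wooden jar stand, 105 x 290 mm, 36 mm high, with two square wells side by side, centred 85 mm either side of its origin along its y axis; well floor 6 mm above the table, wells 81 mm square and 30 mm deep. They brace the square jars against turning (1.5 mm play) but a jar can be lifted out. Origin: centre of underside; x points away from the robot.
- jar_tall: The taller of two clear glass jars of coffee capsules, 78 mm square, flat shoulder 98 mm above its origin (centre of its underside), z up; 0.4 to 0.8 kg. Round threaded neck on top, 18 mm high and 49 mm over the threads. It stands loose in one of the stand's wells, turned like the stand.
- jar_tall_mouth (a point): Centre of the rim of that jar's mouth, 116 mm above the jar's origin, 18 mm above its shoulder.
- cap_tall: Round steel screw cap of the taller jar, 60 mm diameter, 28 mm high, grooved rim, 70 g. Origin: centre of its lower edge, z up; x along the dark rib on its top. When tight, its lower edge is 6 mm above the jar's shoulder (104 mm above the jar's origin). A sprung seal pushes it up with about 20 N; turning it takes up to about 0.6 N m.
- cap_tall_mark (a point): Point on the taller jar's cap rim, 30 mm out along the cap's x, 14 mm above its lower edge. Angles of cap x from jar x, counter-clockwise from above: starts at 0 to 0.35 rad; turning counter-clockwise it climbs 2 mm and is free to lift at 1.1 to 1.65 rad; past about 1.7 rad it hits the next thread start. Clockwise it jams.
- jar_short: The shorter of two clear glass jars of coffee capsules, 78 mm square, flat shoulder 74 mm above its origin (centre of its underside), z up; 0.4 to 0.8 kg. Round threaded neck on top, 18 mm high and 49 mm over the threads. It stands loose in one of the stand's wells, turned like the stand.
- jar_short_mouth (a point): Centre of the rim of that jar's mouth, 92 mm above the jar's origin, 18 mm above its shoulder.
- cap_short: Round steel screw cap of the shorter jar, 60 mm diameter, 28 mm high, grooved rim, 70 g. Origin: centre of its lower edge, z up; x along the dark rib on its top. When tight, its lower edge is 6 mm above the jar's shoulder (80 mm above the jar's origin). A sprung seal pushes it up with about 20 N; turning it takes up to about 0.6 N m.
- cap_short_mark (a point): Point on the shorter jar's cap rim, 30 mm out along the cap's x, 14 mm above its lower edge. Angles of cap x from jar x, counter-clockwise from above: starts at 0 to 0.35 rad; turning counter-clockwise it climbs 2 mm and is free to lift at 1.1 to 1.65 rad; past about 1.7 rad it hits the next thread start. Clockwise it jams.
- scoop: Steel coffee scoop: round cup 42 mm across and 26 mm high, with a flat handle 75 mm long at the height of the rim. Origin: centre of the underside of the cup. It lies on the table close in front (robot's side) of the jar to open: 100 to 125 mm from that jar's axis, over 200 mm from the other's.
- stirrer: Flat wooden stirring stick, 140 x 12 x 4 mm, long along its y axis, lying in front of the other jar. Origin under its middle.
- mug: White mug, 80 mm across, 90 mm high, origin under its centre. Bystander.
- cup_stack: Stack of clear plastic cups, 75 mm across, 150 mm high, origin under its centre. Bystander.
- sugar: White round sugar pot, 70 mm across, 120 mm high, origin under its centre. Bystander.
- pod1: Aluminium coffee capsule, 37 mm across, 24 mm high, origin under its centre. Bystander.
- pod2: Another such coffee capsule. Bystander.
Not all that is in view belongs to the job. Leave any orange or red look-alike of the jar_short alone.

How it is judged:
By the outcome, as a careful person would: the job done as asked, in the order asked, and still so for the second after the job is handed in, while the arm keeps its last pose, push and grip.
It also fails if it takes over 32 s, if anything falls off the work surface, if the arm or the gripper's body presses on something with over 40 N, if the wrist force passes 120 N, or if a joint passes its speed limit or range.

### The arm

A 6-joint arm with a two-finger parallel gripper is mounted at the origin on the work surface. World frame = base frame: x ahead of the robot, y to its left, z up, the work surface at z = 0. Lengths are in m, angles in rad, forces in N, time in s.
With the tool pointing down it reaches from about 0.4 to 0.925 m from the base axis. Payload 3.4 kg.
Tool frame: the origin (TCP) lies between the finger pads; the fingertips stand 11 mm ahead of it and the grasp point (between the pads) lies 8 mm behind it; z points along the fingers, y is the line along which they close (so a half turn about z gives the same grasp; the last joint's range is limited). The gripper opens to 85 mm and grips with 20 to 120 N. Pads are 22 mm wide; open, the fingers measure 114 mm over their backs; the gripper's body (76 mm by 85 mm) begins 54 mm behind the grasp point. The pads swing forward as they close: fully open they stand 13 mm farther back than shut.
Start: joints at [-1.248, 0.307, 1.506, -0, 1.328, -0.073], TCP at [0.222, -0.531, 0.242] pointing down, gripper open.
Joint ranges: [-3.12, 3.12], [-1.05, 2.28], [0.14, 2.33], [-1.42, 4.57], [0.1, 2.73], [-2.68, 2.68]. Speed limits (rad/s): [2.57, 2.57, 3.14, 3.14, 3.14, 3.14].

### API

Orientations are given as a unit quaternion [w, x, y, z].
In Python, from cell import telemetry, eyes, r gives the robot as it stands. The module is installed in compiled form; this text tells all that it offers.
- The arm moves only by the tool drive_tool, never from a script. Its argument "plan" is a list of rows, each an object of numbers: "hand": the closure, from 0 (fully open) to 1 (shut); "x", "y", "z": the shift along the tool's x, y, z each as a share of 120 mm, from -1 to 1; "rx", "ry", "rz": the turn, a rotation vector about the tool's x, y, z each as a share of 2 pi rad, from -1 to 1. A call has 1 to 20 rows; each row shifts and turns the commanded pose from where the row before left it, along the tool's axes as they then stand; what a row does not reach is not made up. A row lasts 1/12 s, in which the tool goes at most 41.7 mm and 7.16 degrees, less where a joint would pass 70% of its speed; a pose out of reach is approached as far as the arm can. A call with a number of a shift or a turn outside -1 to 1 is refused whole. A call with a gripper value outside its range is refused whole. The fingers move at their own pace and stop on an object; "squeeze" is the grip in N (left out, the last holds). Time passes only in rows, so rows that do not move let the fingers close. It gives the time, the measured TCP pose, the force, the opening and the grip force at its end, in the units of the state.
- telemetry.get_obs(): the state, without advancing time (a new reading comes with each control period).
- eyes.read_camera(name): name is "side" or "top" or "wrist"; returns a dict with "img" (384x512x3 uint8, red, green, blue), "camera_matrix" (3x3 intrinsics, pixels), "k1" (the pictures are not rectified: a ray, as slopes to the right and down, at radius r is drawn at 1 + k1 r^2 times it, then the intrinsics apply), "R" (3x3) and "t" (3): a world point X has camera coordinates R X + t. Camera axes: x right, y down, z forward; pixel columns grow to the right and rows downward; lengths in m; the calibration is good to about 2 mm. A picture is of the moment at which its call begins. There is no depth.
- r.hand_in(): hands the job in; it is judged then, once.
Trained networks look in the newest picture that a camera, given by its name, has taken for a name from the list of things; names that differ only in an ending like _2 or _b are one class to them, and where a whole thing is asked for, a point or a joint stands for the part that bears it (a point fixed in the world has none). Each returns a list of dicts, best first, with "p" (0 to 1); they miss things now and then, are a little off and sometimes report something else, mostly with a low value. They report only what shows in the picture. A call takes as long as a camera call. They do not tell look-alikes from the thing itself.
- eyes.look_for(camera, thing): "at" ([x, y, z] in m, in world coordinates, good to about 4 mm: the middle of the surface that is visible of it).
- eyes.silhouettes(camera, thing): "region" (384x512 bool, what is visible of it).
The state is a dict: "clock": time; "joint_positions": joint angles; "joint_vel": joint speeds; "tau": joint torques, N m; "tool_pos": TCP position; "tool_rot": TCP orientation; "wrist_force": force on the tool from outside, world axes, zero at the start; "moment": the same for the moment, N m; "opening": opening from 0.0 (shut) to 1.0 (fully open); "finger_force": force on a finger pad.
Only numpy, scipy, OpenCV 4.12 (cv2) and the standard library are available. Lean on these libraries where they do the work, as an engineer would, in place of code of your own. Each camera call takes 0.05 s, during which the arm holds its last target. There are 200 camera calls.

## Working session

There is one attempt and no reset: what is moved stays moved. The work goes in short steps, Python scripts to look and compute and a tool call to move; the robot and the scene stay as the last step left them, time stands still between calls to the robot, and variables do not carry over. Pictures are saved under pics/ and viewed, at most 10 in all, crops included, and the job is handed in when it is done.

Besides the shell and the picture viewer there is one more tool, called after "Call:" as a command line: name --argument value ..., lists and objects as JSON in quotes. drive_tool: Moves the arm, as the interface text tells. Shift numbers are shares of 120 mm and turn numbers shares of 2 pi rad, none past 1 either way. Its arguments: {"type":"object","properties":{"plan":{"type":"array","items":{"type":"object","properties":{"hand":{"type":"number"},"x":{"type":"number"},"y":{"type":"number"},"z":{"type":"number"},"rx":{"type":"number"},"ry":{"type":"number"},"rz":{"type":"number"}}}},"squeeze":{"type":"number"}},"required":["plan"]}

```bash
mkdir -p pics; python3 - <<'E'
from cell import telemetry, eyes, r
import cv2,numpy as np
o=telemetry.get_obs()
print(o['clock'],o['tool_pos'],o['tool_rot'],o['opening'])
ims=[]
for c in['side','top']:
    d=eyes.read_camera(c); cv2.imwrite(f'pics/{c}0.png',d['img'][...,::-1])
    ims.append(d['img'])
    for t in['stand','scoop','stirrer','cap_tall','cap_short','jar_tall','jar_short','cap_tall_mark','cap_short_mark','mug','cup_stack','sugar']:
        print(c,t,[(np.round(x['at'],3).tolist(),round(x['p'],2)) for x in eyes.look_for(c,t)[:3]])
im=np.hstack(ims); cv2.imwrite('pics/both0.png',cv2.resize(im,(800,300),interpolation=cv2.INTER_AREA)[...,::-1])
E
```

```text
0.0 [ 0.22141592 -0.52991481  0.24138959] [-1.01782436e-03  9.80486083e-01  1.96585828e-01 -1.33432450e-04] 0.999204994481809
side stand [([0.512, 0.149, 0.033], 0.74), ([0.551, 0.014, 0.111], 0.2)]
side scoop [([0.389, -0.247, 0.022], 0.36)]
side stirrer []
side cap_tall [([0.537, 0.19, 0.137], 0.83)]
side cap_short [([0.55, 0.016, 0.111], 0.64), ([0.51, 0.148, 0.034], 0.29)]
side jar_tall [([0.519, 0.209, 0.079], 0.73)]
side jar_short [([0.683, -0.03, 0.06], 0.9), ([0.523, -0.137, 0.055], 0.83), ([0.539, 0.037, 0.067], 0.76)]
side cap_tall_mark [([0.542, 0.186, 0.138], 0.57)]
side cap_short_mark [([0.553, 0.013, 0.12], 0.83)]
side mug [([0.32, 0.356, 0.063], 0.69)]
side cup_stack [([0.52, 0.411, 0.126], 0.63)]
side sugar [([0.429, -0.361, 0.075], 0.98)]
top stand [([0.539, 0.087, 0.032], 0.84)]
top scoop [([0.432, 0.183, 0.018], 0.68), ([0.532, 0.003, 0.076], 0.67)]
top stirrer [([0.453, -0.013, 0.006], 0.69), ([0.643, 0.073, 0.026], 0.19)]
top cap_tall [([0.548, 0.171, 0.142], 0.64), ([0.529, 0.382, 0.149], 0.24)]
top cap_short [([0.556, 0.005, 0.115], 0.94), ([0.533, 0.006, 0.075], 0.64)]
top jar_tall [([0.52, 0.16, 0.104], 0.85)]
top jar_short [([0.685, -0.051, 0.076], 0.94), ([0.533, 0.006, 0.074], 0.9), ([0.539, -0.159, 0.075], 0.64)]
top cap_tall_mark [([0.549, 0.171, 0.139], 0.56)]
top cap_short_mark [([0.557, 0.002, 0.112], 0.68)]
top mug [([0.323, 0.352, 0.032], 0.61), ([0.432, -0.372, 0.121], 0.32), ([0.455, -0.012, 0.006], 0.2)]
top cup_stack [([0.524, 0.381, 0.15], 0.75)]
top sugar [([0.431, -0.368, 0.121], 0.9)]
```

View pics/top0.png

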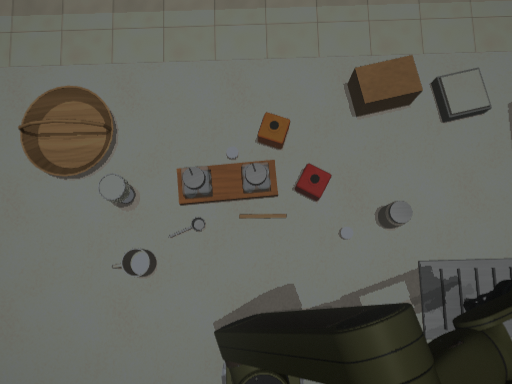

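View pics/side0.png

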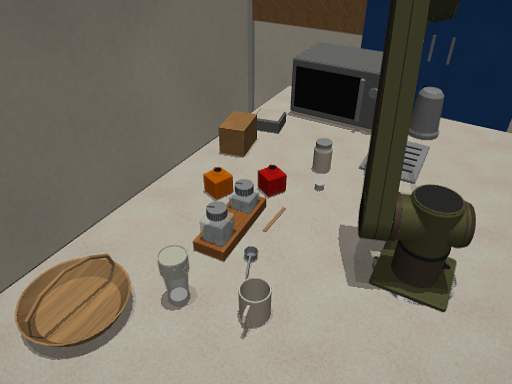

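Top picture: the scoop (199,224) lies before the left jar (196,180), the stirrer (263,216) before the right one (257,176). Candidates: left/tall jar cap (195,178), right/short jar cap (257,175), orange look-alike (273,130), red look-alike (314,181). I choose the tall jar at (195,178) and check with a crop.

```bash
python3 - <<'E'
from cell import telemetry, eyes, r
import cv2,numpy as np
for c in['top','side']:
    d=eyes.read_camera(c);K=np.array(d['camera_matrix']);R=np.array(d['R']);t=np.array(d['t']);k=d['k1']
    def bp(uv,z):
        p=cv2.undistortPoints(np.array(uv,float).reshape(-1,1,2),K,np.array([k,0,0,0.]))[:,0]
        ray=np.c_[p,np.ones(len(p))]@R; C=-R.T@t
        return C+ray*((z-C[2])/ray[:,2])[:,None]
    for T,z in[('cap_tall',.124),('stand',.036)]:
        s=eyes.silhouettes(c,T)
        if not s: continue
        m=s[0]['region'];v,u=np.nonzero(m)
        print(c,T,s[0]['p'],m.sum(),u.mean(),v.mean(),bp([[u.mean(),v.mean()]],z).round(4))
        if c=='top' and T=='stand':
            P=bp(np.c_[u,v],z)[:,:2].astype(np.float32); print(cv2.minAreaRect(P*1000))
    print('cam',(-R.T@t).round(3))
    if c=='top': cv2.imwrite('pics/crop.png',cv2.resize(d['img'][140:250,160:300],None,fx=5,fy=5,interpolation=cv2.INTER_CUBIC)[...,::-1])
E
```

```text
top cap_tall 0.59 429 255.52913752913753 181.56643356643357 [[5.305e-01 2.000e-04 1.240e-01]]
top stand 0.76 1972 229.8711967545639 184.6632860040568 [[0.5402 0.0751 0.036 ]]
((546.7650146484375, 82.8499984741211), (114.19355773925781, 292.2973327636719), 4.993893146514893)
cam [0.286 0.003 1.416]
side cap_tall 0.71 368 216.28804347826087 210.95108695652175 [[0.5504 0.1701 0.124 ]]
side stand 0.64 1202 230.00166389351082 233.08153078202994 [[0.5206 0.1489 0.036 ]]
cam [0.013 0.888 0.831]
```

View pics/crop.png

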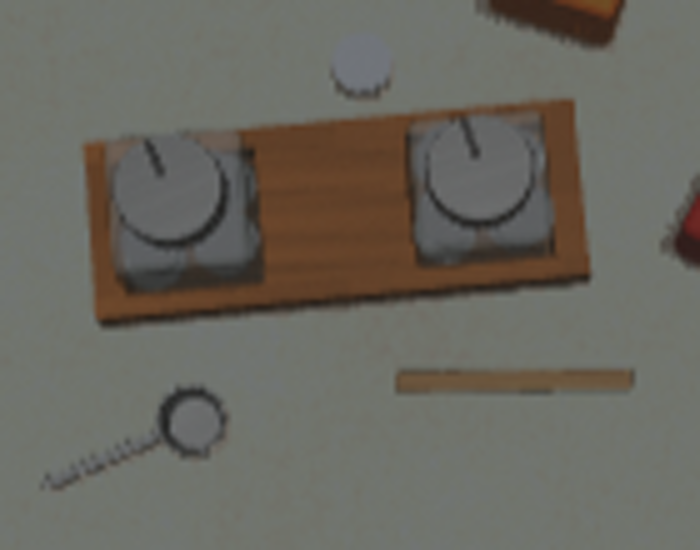

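Call:
drive_tool --plan '[{"x": 0.262, "y": -0.178, "hand": 0}, {"x": 0.262, "y": -0.178, "hand": 0}, {"x": 0.262, "y": -0.178, "hand": 0}, {"x": 0.262, "y": -0.178, "hand": 0}, {"x": 0.262, "y": -0.178, "hand": 0}, {"x": 0.262, "y": -0.178, "hand": 0}, {"x": 0.262, "y": -0.178, "hand": 0}, {"x": 0.262, "y": -0.178, "hand": 0}, {"x": 0.262, "y": -0.178, "hand": 0}, {"x": 0.262, "y": -0.178, "hand": 0}, {"x": 0.262, "y": -0.178, "hand": 0}]'

```text
validation failed for argument at $.pl...
```

The crop confirms it: the scoop (crop 192,420) lies before the left, taller jar, whose cap disc is at crop (168,187). Its rib points about 0.43 rad ccw from x, with the stand's yaw about 0.09. The move was refused, so I'll try with every field given.

Call:
drive_tool --plan '[{"x": 0.262, "y": -0.178, "z": 0, "rx": 0, "ry": 0, "rz": 0, "hand": 0}, {"x": 0.262, "y": -0.178, "z": 0, "rx": 0, "ry": 0, "rz": 0, "hand": 0}]'

```text
clock: 1.77
tool_pos: [0.263, -0.4679, 0.2421]
tool_rot: [0.0, 0.981, 0.195, 0.0]
wrist_force: [0.3, 0.7, 0.2]
opening: 1.0
finger_force: 0.0
```

Call:
drive_tool --plan '[{"x": 0.262, "y": -0.178, "z": 0, "rx": 0, "ry": 0, "rz": 0, "hand": 0}, {"x": 0.262, "y": -0.178, "z": 0, "rx": 0, "ry": 0, "rz": 0, "hand": 0}, {"x": 0.262, "y": -0.178, "z": 0, "rx": 0, "ry": 0, "rz": 0, "hand": 0}, {"x": 0.262, "y": -0.178, "z": 0, "rx": 0, "ry": 0, "rz": 0, "hand": 0}, {"x": 0.262, "y": -0.178, "z": 0, "rx": 0, "ry": 0, "rz": 0, "hand": 0}, {"x": 0.262, "y": -0.178, "z": 0, "rx": 0, "ry": 0, "rz": 0, "hand": 0}, {"x": 0.262, "y": -0.178, "z": 0, "rx": 0, "ry": 0, "rz": 0, "hand": 0}, {"x": 0.262, "y": -0.178, "z": 0, "rx": 0, "ry": 0, "rz": 0, "hand": 0}, {"x": 0.262, "y": -0.178, "z": 0, "rx": 0, "ry": 0, "rz": 0, "hand": 0}, {"x": 0.198, "y": -0.27, "z": 0, "rx": 0, "ry": 0, "rz": 0, "hand": 0}, {"x": 0.198, "y": -0.27, "z": 0, "rx": 0, "ry": 0, "rz": 0, "hand": 0}, {"x": 0.198, "y": -0.27, "z": 0, "rx": 0, "ry": 0, "rz": 0, "hand": 0}, {"x": 0.198, "y": -0.27, "z": 0, "rx": 0, "ry": 0, "rz": 0, "hand": 0}, {"x": 0.198, "y": -0.27, "z": 0, "rx": 0, "ry": 0, "rz": 0, "hand": 0}, {"x": 0.198, "y": -0.27, "z": 0, "rx": 0, "ry": 0, "rz": 0, "hand": 0}, {"x": 0.198, "y": -0.27, "z": 0, "rx": 0, "ry": 0, "rz": 0, "hand": 0}]'

```text
clock: 3.1
tool_pos: [0.5163, 0.095, 0.2426]
tool_rot: [0.0, 0.98, 0.197, 0.0]
wrist_force: [0.5, -0.6, 0.1]
opening: 1.002
finger_force: 0.0
```

```bash
cat > h.py <<'E'
import cv2,numpy as np
def cal(d): return [np.array(d[k]) for k in('camera_matrix','R','t')]+[np.array([d['k1'],0,0,0.])]
def bp(d,uv,z):
    K,R,t,D=cal(d)
    p=cv2.undistortPoints(np.array(uv,float).reshape(-1,1,2),K,D)[:,0]
    ray=np.c_[p,np.ones(len(p))]@R; C=-R.T@t
    return C+ray*((z-C[2])/ray[:,2])[:,None]
def pr(d,X):
    K,R,t,D=cal(d)
    return cv2.projectPoints(np.array(X,float).reshape(-1,1,3),cv2.Rodrigues(R)[0],t,K,D)[0][:,0]
E
python3 - <<'E'
from cell import telemetry, eyes, r
from h import *
o=telemetry.get_obs(); print(o['clock'],o['tool_pos'],o['joint_positions'])
d=eyes.read_camera('wrist'); print('cam',(-np.array(d['R']).T@np.array(d['t'])).round(3))
for s in eyes.silhouettes('wrist','cap_tall')[:2]:
    v,u=np.nonzero(s['region']); print(s['p'],len(u),u.mean(),v.mean(),bp(d,[[u.mean(),v.mean()]],.138).round(4))
im=cv2.imread('pics/top0.png'); t=eyes.read_camera('top')
print('topdisc',bp(t,[[193.6,177.4]],.138), bp(t,[[192.4,174.6],[189.4,168]],.138))
cv2.imwrite('pics/w1.png',d['img'][...,::-1])
E
```

```text
3.1 [0.51633045 0.09501626 0.24256868] [ 1.01599720e-01  2.36702178e-01  1.60823651e+00 -1.22733534e-04
  1.29603918e+00  1.27645584e+00]
cam [0.593 0.128 0.373]
0.67 5502 174.32733551435842 122.18956743002545 [[0.5511 0.1723 0.138 ]]
0.59 1037 322.96046287367403 64.4281581485053 [[0.6283 0.0902 0.138 ]]
topdisc [[0.54436023 0.16779802 0.138     ]] [[0.55220468 0.17099044 0.138     ]
 [0.57076811 0.17900685 0.138     ]]
```

View pics/w1.png

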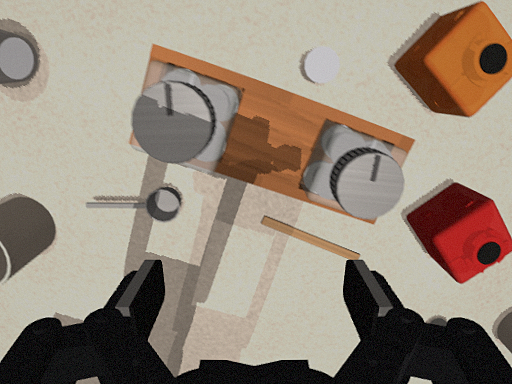

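Wrist picture: the tall jar's cap disc is at (174,122) with its rib from (170,114) to (167,84). The scoop is at (163,204) in front of it, the short cap at (367,182), and the orange and red look-alikes are on the right. I'll fit the cap's cylinder to the silhouettes.

```bash
python3 - <<'E'
from cell import telemetry, eyes, r
from h import *
from scipy.optimize import minimize
a=np.linspace(0,2*np.pi,60)
for c in('wrist','top'):
    d=eyes.read_camera(c)
    for s in eyes.silhouettes(c,'cap_tall'):
        m=s['region'].astype(np.uint8)
        M=cv2.resize(m,None,fx=4,fy=4,interpolation=cv2.INTER_NEAREST)
        def f(p):
            X=np.vstack([np.c_[p[0]+.03*np.cos(a),p[1]+.03*np.sin(a),0*a+z] for z in(.11,.138)])
            h=cv2.convexHull(((pr(d,X)+.5)*4).astype(np.float32))
            q=np.zeros_like(M); cv2.fillPoly(q,[h.astype(np.int32)],1)
            return -(q&M).sum()/(q|M).sum()
        u=np.argwhere(m).mean(0)[::-1]; p0=bp(d,[u],.13)[0,:2]
        o=minimize(f,p0,method='Nelder-Mead',options=dict(initial_simplex=[p0,p0+[.006,0],p0+[0,.006]]))
        print(c,s['p'],o.x.round(4),o.fun)
    if c=='wrist':
        q=bp(d,[[170,114],[167,84]],.138);e=q[1]-q[0];print('rib',q.round(4),np.arctan2(e[1],e[0]))
        # stand top edges near row: far edge corners
        q=bp(d,[[153,45],[413,140]],.036);e=q[0]-q[1];print('stand yaw',q.round(4),np.arctan2(-e[0],e[1]))
E
```

```text
wrist 0.67 [0.6186 0.1817] 0.0
rib [[0.5555 0.1781 0.138 ]
 [0.5743 0.1868 0.138 ]] 0.4342496794223756
stand yaw [[ 0.596   0.2372  0.036 ]
 [ 0.6159 -0.0478  0.036 ]] 0.0698127414461009
top 0.62 [0.5585 0.18  ] 2676544409998483.5<stdin>:14: RuntimeWarning: overflow encountered in scalar negative
```

```bash
python3 - <<'E'
from cell import telemetry, eyes, r
from h import *
from scipy.optimize import minimize
a=np.linspace(0,2*np.pi,60)
for c in('wrist','top'):
    d=eyes.read_camera(c)
    for s in eyes.silhouettes(c,'cap_tall')[:2]:
        m=s['region'].astype(np.uint8)
        M=cv2.resize(m,None,fx=4,fy=4,interpolation=cv2.INTER_NEAREST)
        def f(p):
            X=np.vstack([np.c_[p[0]+.03*np.cos(a),p[1]+.03*np.sin(a),0*a+z] for z in(.11,.138)])
            h=cv2.convexHull(((pr(d,X)+.5)*4).astype(np.float32))
            q=np.zeros_like(M); cv2.fillPoly(q,[h.astype(np.int32)],1)
            return -float((q&M).sum())/float((q|M).sum())
        u=np.argwhere(m).mean(0)[::-1]; p0=bp(d,[u],.13)[0,:2]
        o=minimize(f,p0,method='Nelder-Mead',options=dict(initial_simplex=[p0,p0+[.006,0],p0+[0,.006]]))
        print(c,s['p'],o.x.round(4),o.fun)
E
```

```text
wrist 0.62 [0.5494 0.1732] -0.9700336479636427
top 0.47 [0.5519 0.1788] -0.24539877300613497
```

Call:
drive_tool --plan '[{"x": 0.168, "y": -0.165, "z": 0.139, "rx": 0, "ry": 0, "rz": 0, "hand": 0}, {"x": 0.168, "y": -0.165, "z": 0.139, "rx": 0, "ry": 0, "rz": 0, "hand": 0}, {"x": 0.168, "y": -0.165, "z": 0.139, "rx": 0, "ry": 0, "rz": 0, "hand": 0}, {"x": 0, "y": 0, "z": 0, "rx": 0, "ry": 0, "rz": 0, "hand": 0}, {"x": 0, "y": 0, "z": 0, "rx": 0, "ry": 0, "rz": 0, "hand": 0}]'

```text
clock: 4.07
tool_pos: [0.5488, 0.1711, 0.1909]
tool_rot: [0.0, 0.98, 0.197, -0.001]
wrist_force: [-0.3, 0.1, -0.6]
opening: 1.001
finger_force: 0.0
```

```bash
python3 - <<'E'
from cell import telemetry, eyes, r
from h import *
o=telemetry.get_obs(); print(o['clock'],o['tool_pos'],o['tool_rot'])
d=eyes.read_camera('wrist')
a=np.linspace(0,2*np.pi,60);im=d['img'][...,::-1].copy()
for x,y,col in((.5494,.1732,(0,255,0)),(.5454,.1692,(0,0,255))):
  for z in(.11,.138):
    cv2.polylines(im,[pr(d,np.c_[x+.03*np.cos(a),y+.03*np.sin(a),0*a+z]).round().astype(np.int32)],True,col,1)
cv2.imwrite('pics/w2.png',im)
E
```

```text
4.0667 [0.54879017 0.17113577 0.19093776] [ 1.34088937e-04  9.80394469e-01  1.97040026e-01 -1.37686846e-03]
```

View pics/w2.png

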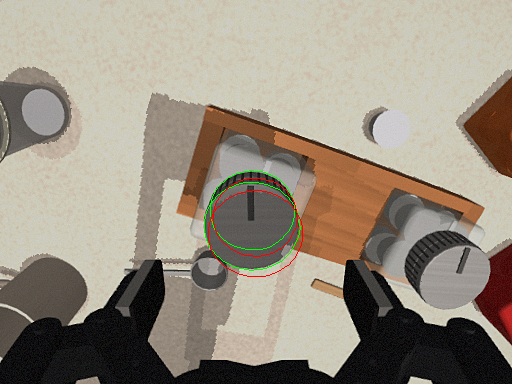

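Wrist picture: the cap disc is at (252,222), matched by the green fit and centred between the fingers (columns 162 and 345). I'll descend, close and then check.

Call:
drive_tool --plan '[{"x": 0.012, "y": -0.014, "z": 0.156, "rx": 0, "ry": 0, "rz": 0, "hand": 0}, {"x": 0, "y": 0, "z": 0.156, "rx": 0, "ry": 0, "rz": 0, "hand": 0}, {"x": 0, "y": 0, "z": 0.156, "rx": 0, "ry": 0, "rz": 0, "hand": 0}, {"x": 0, "y": 0, "z": 0.08, "rx": 0, "ry": 0, "rz": 0, "hand": 0}, {"x": 0, "y": 0, "z": 0.076, "rx": 0, "ry": 0, "rz": 0, "hand": 0}, {"x": 0, "y": 0, "z": 0, "rx": 0, "ry": 0, "rz": 0, "hand": 0}]'

```text
clock: 4.62
tool_pos: [0.5489, 0.1721, 0.1164]
tool_rot: [0.0, 0.981, 0.196, -0.001]
wrist_force: [-0.5, 0.7, -0.3]
opening: 0.997
finger_force: 0.0
```

Call:
drive_tool --plan '[{"x": 0, "y": 0, "z": 0, "rx": 0, "ry": 0, "rz": 0, "hand": 1}, {"x": 0, "y": 0, "z": 0, "rx": 0, "ry": 0, "rz": 0, "hand": 1}, {"x": 0, "y": 0, "z": 0, "rx": 0, "ry": 0, "rz": 0, "hand": 1}, {"x": 0, "y": 0, "z": 0, "rx": 0, "ry": 0, "rz": 0, "hand": 1}, {"x": 0, "y": 0, "z": 0, "rx": 0, "ry": 0, "rz": 0, "hand": 1}, {"x": 0, "y": 0, "z": 0, "rx": 0, "ry": 0, "rz": 0, "hand": 1}]' --squeeze 70

```text
clock: 5.12
tool_pos: [0.5505, 0.1738, 0.1191]
tool_rot: [-0.0, 0.98, 0.197, 0.001]
wrist_force: [-2.0, 0.3, 6.0]
opening: 0.685
finger_force: 74.3
```

Call:
drive_tool --plan '[{"x": 0, "y": 0, "z": -0.0008, "rx": 0, "ry": 0, "rz": -0.0083, "hand": 1}, {"x": 0, "y": 0, "z": -0.0008, "rx": 0, "ry": 0, "rz": -0.0083, "hand": 1}, {"x": 0, "y": 0, "z": -0.0008, "rx": 0, "ry": 0, "rz": -0.0083, "hand": 1}, {"x": 0, "y": 0, "z": -0.0008, "rx": 0, "ry": 0, "rz": -0.0083, "hand": 1}, {"x": 0, "y": 0, "z": -0.0008, "rx": 0, "ry": 0, "rz": -0.0083, "hand": 1}, {"x": 0, "y": 0, "z": -0.0008, "rx": 0, "ry": 0, "rz": -0.0083, "hand": 1}, {"x": 0, "y": 0, "z": -0.0008, "rx": 0, "ry": 0, "rz": -0.0083, "hand": 1}, {"x": 0, "y": 0, "z": -0.0008, "rx": 0, "ry": 0, "rz": -0.0083, "hand": 1}]'

```text
clock: 5.78
tool_pos: [0.5509, 0.1739, 0.1198]
tool_rot: [-0.0, 0.918, 0.396, 0.002]
wrist_force: [-1.4, 1.6, 5.5]
opening: 0.688
finger_force: 74.3
```

```bash
python3 - <<'E'
from cell import telemetry, eyes, r
from h import *
o=telemetry.get_obs(); print({k:np.round(o[k],3) for k in('clock','tool_pos','tool_rot','wrist_force','moment','joint_positions','opening')})
q=o['tool_rot'];print('yaw',2*np.arctan2(q[2],q[1]))
d=eyes.read_camera('wrist')
cv2.imwrite('pics/w3.png',d['img'][...,::-1])
E
```

```text
{'clock': np.float64(5.783), 'tool_pos': array([0.551, 0.174, 0.12 ]), 'tool_rot': array([-0.   ,  0.918,  0.396,  0.002]), 'wrist_force': array([-1.384,  1.639,  5.487]), 'moment': array([ 0.141,  0.161, -0.222]), 'joint_positions': array([2.320e-01, 4.260e-01, 1.663e+00, 1.000e-03, 1.050e+00, 9.880e-01]), 'opening': np.float64(0.688)}
yaw 0.8150956085619231
```

View pics/w3.png

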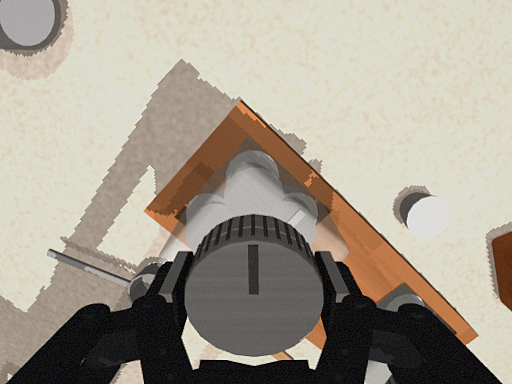

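The rib (253,270) has turned with the gripper, so the grip holds. Cap angle is about 0.76 now; I'll carry on turning.

Call:
drive_tool --plan '[{"x": 0, "y": 0, "z": -0.0008, "rx": 0, "ry": 0, "rz": -0.0083, "hand": 1}, {"x": 0, "y": 0, "z": -0.0008, "rx": 0, "ry": 0, "rz": -0.0083, "hand": 1}, {"x": 0, "y": 0, "z": -0.0008, "rx": 0, "ry": 0, "rz": -0.0083, "hand": 1}, {"x": 0, "y": 0, "z": -0.0008, "rx": 0, "ry": 0, "rz": -0.0083, "hand": 1}, {"x": 0, "y": 0, "z": -0.0008, "rx": 0, "ry": 0, "rz": -0.0083, "hand": 1}, {"x": 0, "y": 0, "z": -0.0008, "rx": 0, "ry": 0, "rz": -0.0083, "hand": 1}, {"x": 0, "y": 0, "z": -0.0008, "rx": 0, "ry": 0, "rz": -0.0083, "hand": 1}, {"x": 0, "y": 0, "z": -0.0008, "rx": 0, "ry": 0, "rz": -0.0083, "hand": 1}]'

```text
clock: 6.5
tool_pos: [0.5511, 0.1739, 0.1206]
tool_rot: [0.0, 0.816, 0.578, 0.002]
wrist_force: [-0.9, 2.1, 4.3]
opening: 0.69
finger_force: 74.3
```

```bash
cat > st.py <<'E'
from cell import telemetry
import numpy as np
o=telemetry.get_obs(); print({k:np.round(o[k],3).tolist() for k in('clock','tool_pos','wrist_force','moment','joint_positions','opening')})
q=o['tool_rot'];print('yaw',2*np.arctan2(q[2],q[1]))
E
python3 st.py
```

```text
{'clock': 6.5, 'tool_pos': [0.551, 0.174, 0.121], 'wrist_force': [-0.883, 2.068, 4.276], 'moment': [0.224, 0.162, -0.02], 'joint_positions': [0.232, 0.425, 1.662, 0.001, 1.051, 0.57], 'opening': 0.69}
yaw 1.2328488977489824
```

Call:
drive_tool --plan '[{"x": 0, "y": 0, "z": 0, "rx": 0, "ry": 0, "rz": -0.0083, "hand": 1}, {"x": 0, "y": 0, "z": 0, "rx": 0, "ry": 0, "rz": -0.0083, "hand": 1}, {"x": 0, "y": 0, "z": 0, "rx": 0, "ry": 0, "rz": 0, "hand": 1}]'

```text
clock: 6.75
tool_pos: [0.5509, 0.1739, 0.1206]
tool_rot: [0.0, 0.785, 0.62, 0.002]
wrist_force: [-1.1, 1.5, 5.6]
opening: 0.684
finger_force: 74.3
```

```bash
python3 st.py
```

```text
{'clock': 6.75, 'tool_pos': [0.551, 0.174, 0.121], 'wrist_force': [-1.14, 1.468, 5.62], 'moment': [0.207, 0.16, -0.012], 'joint_positions': [0.232, 0.425, 1.662, 0.001, 1.052, 0.466], 'opening': 0.684}
yaw 1.3368436422292902
```

The torque has dropped to zero, so the threads have let go at about 1.3 rad. I'll do a gentle test lift.

Call:
drive_tool --plan '[{"x": 0, "y": 0, "z": -0.012, "rx": 0, "ry": 0, "rz": 0, "hand": 1}, {"x": 0, "y": 0, "z": -0.012, "rx": 0, "ry": 0, "rz": 0, "hand": 1}, {"x": 0, "y": 0, "z": -0.012, "rx": 0, "ry": 0, "rz": 0, "hand": 1}, {"x": 0, "y": 0, "z": 0, "rx": 0, "ry": 0, "rz": 0, "hand": 1}]'

```text
clock: 7.08
tool_pos: [0.55, 0.1732, 0.1235]
tool_rot: [0.0, 0.786, 0.619, 0.0]
wrist_force: [0.3, 1.0, -1.3]
opening: 0.684
finger_force: 74.9
```

```bash
python3 st.py
```

```text
{'clock': 7.083, 'tool_pos': [0.55, 0.173, 0.124], 'wrist_force': [0.295, 1.008, -1.294], 'moment': [0.051, -0.028, -0.054], 'joint_positions': [0.232, 0.421, 1.659, -0.0, 1.061, 0.468], 'opening': 0.684}
yaw 1.334507868484003
```

Call:
drive_tool --plan '[{"x": 0, "y": 0, "z": -0.021, "rx": 0, "ry": 0, "rz": 0, "hand": 1}, {"x": 0, "y": 0, "z": -0.021, "rx": 0, "ry": 0, "rz": 0, "hand": 1}, {"x": 0, "y": 0, "z": -0.021, "rx": 0, "ry": 0, "rz": 0, "hand": 1}, {"x": 0, "y": 0, "z": -0.021, "rx": 0, "ry": 0, "rz": 0, "hand": 1}, {"x": 0, "y": 0, "z": -0.021, "rx": 0, "ry": 0, "rz": 0, "hand": 1}, {"x": 0, "y": 0, "z": -0.021, "rx": 0, "ry": 0, "rz": 0, "hand": 1}, {"x": 0, "y": 0, "z": -0.021, "rx": 0, "ry": 0, "rz": 0, "hand": 1}, {"x": 0, "y": 0, "z": -0.021, "rx": 0, "ry": 0, "rz": 0, "hand": 1}, {"x": 0, "y": 0, "z": -0.021, "rx": 0, "ry": 0, "rz": 0, "hand": 1}, {"x": 0, "y": 0, "z": -0.021, "rx": 0, "ry": 0, "rz": 0, "hand": 1}, {"x": 0, "y": 0, "z": -0.021, "rx": 0, "ry": 0, "rz": 0, "hand": 1}, {"x": 0, "y": 0, "z": -0.021, "rx": 0, "ry": 0, "rz": 0, "hand": 1}, {"x": 0, "y": 0, "z": 0, "rx": 0, "ry": 0, "rz": 0, "hand": 1}, {"x": 0, "y": 0, "z": 0, "rx": 0, "ry": 0, "rz": 0, "hand": 1}]'

```text
clock: 8.25
tool_pos: [0.5499, 0.1732, 0.1537]
tool_rot: [0.0, 0.786, 0.619, 0.0]
wrist_force: [0.2, -0.7, -1.1]
opening: 0.69
finger_force: 75.0
```

```bash
python3 st.py; python3 - <<'E'
from cell import eyes
from h import *
d=eyes.read_camera('side');im=d['img'][150:280,150:310]
cv2.imwrite('pics/s4.png',cv2.resize(im,None,fx=4.5,fy=4.5,interpolation=cv2.INTER_CUBIC)[...,::-1])
print(pr(d,[[.5494,.1732,z] for z in(.145,.122,.104)]))
E
```

```text
{'clock': 8.25, 'tool_pos': [0.55, 0.173, 0.154], 'wrist_force': [0.236, -0.677, -1.067], 'moment': [0.001, -0.002, -0.052], 'joint_positions': [0.232, 0.388, 1.624, 0.0, 1.129, 0.468], 'opening': 0.69}
yaw 1.3345046989025564
[[215.57952315 205.87262339]
 [216.01313216 212.1900695 ]
 [216.3462671  217.03110894]]
```

View pics/s4.png

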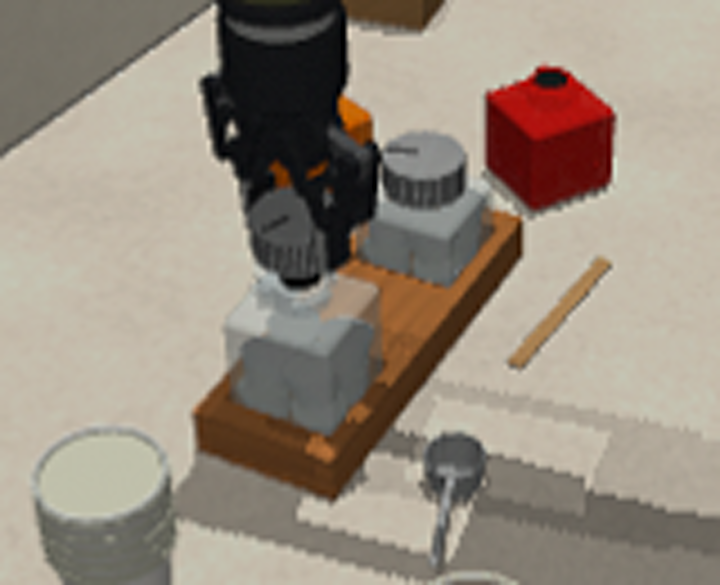

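The side crop shows the cap (285,235) off the neck and the jar seated. The cap may look tilted, so I'll compare it with a level-cap projection.

```bash
python3 - <<'E'
from cell import eyes
from h import *
a=np.linspace(0,2*np.pi,60);out=[]
for c,(r0,r1,c0,c1),f in(('wrist',(150,384,100,412),1.28),('side',(170,230,185,245),5)):
    d=eyes.read_camera(c);im=d['img'][r0:r1,c0:c1,::-1]
    A=cv2.resize(im,(400,300));B=A.copy();s=np.array([400/(c1-c0),300/(r1-r0)])
    for z in(.145,.173):
        p=(pr(d,np.c_[.55+.03*np.cos(a),.1735+.03*np.sin(a),0*a+z])-[c0,r0]+.5)*s
        cv2.polylines(B,[p.round().astype(np.int32)],True,(0,255,0),1)
    out.append(np.hstack([A,B]))
cv2.imwrite('pics/c5.png',np.vstack(out))
E
```

```text
(no output)
```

View pics/c5.png

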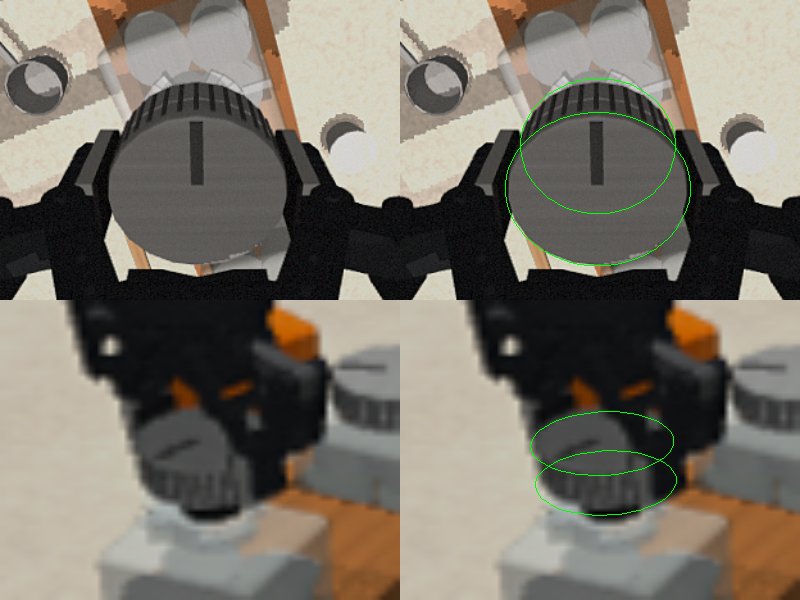

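The level-cap outline fits in both views: the cap is level, centred over the mouth with a gap of about 23 mm, and the jar is seated. I'm handing in.

```bash
python3 -c "
from cell import r
print(r.hand_in())"
```

```text
the job is handed in; nothing more can be done
None
```

I unscrewed the cap of the tall jar (the one with the scoop in front), turned it to about 1.3 rad and lifted it straight up. The gripper now holds it level about 23 mm above the rim, with the jar still in its well. The job is handed in at about 8 s; no verdict came back.

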